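Lock the swivel board holder with its index pin

TASK

Lock the swivel board holder in its home position: tip the blue lid of the accessory tub up by its pull tab so that it hinges on the far rim, then lift it off and lay it flat, right way up, in the middle of the yellow pad; turn the holder's head in its base until the hole in its lug lies over the base's index hole, and push the red-handled index pin from the tub fully home through both. Keep the head seated in its base, do not press on the circuit board in its jaws, and leave everything else, the tub's other two tools included, where it stands.

Things in the scene. Friction and masses are not known exactly. Their poses are not given: they have to be found in the camera images.
- base_hole (a point): mouth of the index hole in the fixed grey base plate (136 x 136 x 26 mm, bolted flat to the bench, top at z = 26 mm) of the swivel board holder: an 11 mm hole straight down through the plate, 48 mm from the plate's centre, with a broad red mark just outside it.
- base_axis (a point): centre of the same base plate, at its top face: the vertical axis of its 41 mm bore, on which the head turns. The plate's place and turn on the bench vary.
- head_axis (a point): turning head of the board holder: a loose 0.45 kg part, its 39 mm spigot standing in the base's bore with 1 mm play all round, turning either way with light friction. Point on its axis, at z = 50 mm. Its x points to its index lug. On the base lies a 64 mm hub, 12 mm thick (top at z = 38 mm), carrying the vice. It could be lifted out by 20 mm.
- vice_top (a point): the little vice on the head, on the axis at the level of the jaw tops (z = 74 mm). Grey body 36 mm along the head's x, 62 mm along its y, z = 38 to 54 mm; at its two y ends steel jaws 36 x 11 mm rise flush with it to z = 74 mm, outer faces 62 mm apart. To turn the head it can be gripped from above, centred on the axis, along x (36 mm, beside the board) or y (62 mm, on the jaws).
- lug_hole (a point): upper mouth of the 11 mm index hole in the head's aluminium lug, 48 mm from the axis along the head's +x, at the lug's top face (z = 38 mm). The lug is 12 mm thick, 26 mm wide, reaches 63 mm from the axis and lies on the base. Fingers holding a pin here have room along the lug's width, but little towards the axis, where the vice's flank is 30 mm away.
- board: green phone circuit board, 28 mm along the head's x, 40 mm along its y, 2 mm thick, held between the head's jaws at z = 67.5 to 69.5 mm; narrower than the vice body by 4 mm a side. Delicate: not to be pressed on.
- tub: pale open plastic tub, fixed, 110 mm (its x) x 160 mm (its y) x 82 mm high, walls 3.5 mm; origin at the centre of its underside. Inside lies a dark insert block, top at z = 41.5 mm, with three 11 mm holes at y = -46, 0 and +46 mm on its centre line; in each stands a pin-like tool, one of them the index pin. The closed lid's x and y run along the tub's.
- lid_center (a point): the tub's loose blue lid, 0.11 kg, plate 118 (x) x 168 (y) x 3.5 mm, held only by its weight; point at the plate's centre, 0.5 mm above its underside. That rests on the tub's rim (z = 82 mm); a 6 mm deep lip below it fits inside the walls with 3 mm play. Laid on a flat surface it stands on that lip, the point 6.5 mm above the surface. z points up out of it.
- lid_tab (a point): centre of the lid's upright white pull tab: 4 mm thick along the lid's x, 36 mm wide along y, rising 26 mm above the plate; 56 mm from the lid's centre along its -x, over that edge (the side that mostly faces the robot). Pinch it across its thickness from above.
- lid_far (a point): point on the lid's plate underside at the middle of the edge opposite the tab, 55 mm from the centre along +x, over the tub's far rim: the lid hinges here when tipped up by the tab.
- pad: yellow work pad, fixed flat on the bench, 150 mm (its x) x 200 mm (its y), 3 mm thick, empty; origin at the centre of its underside.
- pin_center (a point): the index pin, 70 mm long, standing upright: a steel shank 9 mm in diameter and 36 mm long with an 8 mm long tapered nose (4 mm at the tip), under a round red grip 16 mm in diameter and 34 mm high. The point is half-way up, 35 mm above the tip. In the tub its grip stands on the insert block. 50 g.
- pin_collar (a point): underside of the red grip on the pin's axis, 36 mm above the tip: the shoulder that comes to rest on the lug when the pin is home.
- pin_tip (a point): tip of the index pin's nose.
- key_center (a point): black-handled clamp key standing in the tub, same size as the pin; half-way up. To be left there.
- driver_center (a point): yellow-handled driver standing in the tub, same size as the pin; half-way up. To be left there.
- spool_mid (a point): bystander: solder spool standing, 54 mm in diameter, 43 mm high; half-way up
- flux_mid (a point): bystander: amber dispenser bottle, 36 mm in diameter, 120 mm high, standing in front of the tub on its tab side, 40 to 48 mm clear of the tab; half-way up
- tape_mid (a point): bystander: tape roll lying flat, 60 mm outside, 40 mm inside, 18 mm high; half-way up
- cleaner_mid (a point): bystander: black tip cleaner pot, 60 mm in diameter, 44 mm high; half-way up
- phone_mid (a point): bystander: opened phone lying flat, 71 mm (its x) x 147 mm (its y) x 8 mm; its centre
- screwdriver_mid (a point): bystander: red-handled screwdriver lying, 150 mm long along its x, 20 mm thick; about its middle
Mind the look-alikes: they are no part of the job. Of the things like the part that bears lid_center, leave any that is purple; of the rest the larger one is meant.

How it is judged:
On the way, in this order (a step that is already met when the one before it is completed fails the run):
1. the lid is tipped up by its tab (more than 0.2 rad, about 11 degrees) while its far edge is still on or close to the tub's rim (angle between lid_center's own z axis and vertical above 0.2 rad and z of lid_far in the frame of tub below 0.1 m), for 0.1 s.
2. the index pin is lifted clear out of the tub (z of pin_tip in the frame of tub above 0.075 m), for 0.1 s.
At the end, for the whole second after the job is handed in: Head seated (within 2.5 mm), lug hole within 3 mm of the base hole; pin upright (0.1 rad) in both, shoulder within 4 mm of the lug, tip within 4.5 mm of the hole axis; lid flat and right way up (0.06 rad) on the pad, centres within 45 mm; all released and still (horizontal distance between lug_hole and base_hole below 0.003 m and height (world z) of lug_hole below 0.0405 m and distance between pin_collar and lug_hole below 0.004 m and angle between pin_center's own z axis and vertical below 0.1 rad and horizontal distance between pin_tip and base_hole below 0.0045 m and height (world z) of pin_tip below 0.006 m and horizontal distance between lid_center and pad below 0.045 m and angle between lid_center's own z axis and vertical below 0.06 rad and height (world z) of lid_center below 0.014 m and linear speed of each of pin, head, lid below 0.01 m/s); the robot touches nothing.
It fails at once if the circuit board is pressed (more than 2 N) by the fingers or arm (contact force between board and the fingers above 2 N or contact force between board and the arm above 2 N).
It fails at once if the head is lifted in its base by more than 10 mm (height (world z) of lug_hole above 0.048 m).
It fails at once if a bystander is moved by more than 25 mm (distance of any of spool_mid, flux_mid, tape_mid, cleaner_mid, phone_mid, screwdriver_mid from where it was at the start of the episode above 0.025 m).
It fails at once if the clamp key or the driver in the tub is moved by more than 15 mm (distance of any of key_center, driver_center from where it was at the start of the episode above 0.015 m).
It also fails if it takes over 72 s, if anything falls off the work surface, if the arm or the gripper's body presses on something with over 40 N, if the wrist force passes 120 N, or if a joint passes its speed limit or range.

ROBOT

A 6-joint arm with a two-finger parallel gripper is mounted at the origin on the work surface. World frame = base frame: x ahead of the robot, y to its left, z up, the work surface at z = 0. Lengths are in m, angles in rad, forces in N, time in s.
With the tool pointing down it reaches from about 0.3 to 0.75 m from the base axis. Payload 8.5 kg.
Tool frame: the origin (TCP) lies on the centre line of the jaws, within the pads' length; the fingertips stand manip.tip_reach ahead of it and the grasp point (between the pads) lies 5 mm behind it (manip.tip_reach is the distance from the TCP to the fingertips, in m); z points along the fingers, y is the line along which they close (so a half turn about z gives the same grasp; the last joint's range is limited). The gripper opens to 85 mm and grips with 20 to 120 N. Pads are 22 mm wide; open, the fingers measure 114 mm over their backs; the gripper's body (76 mm by 85 mm) begins 54 mm behind the grasp point. The pads swing forward as they close: fully open they stand 13 mm farther back than shut.
Start: joints at [1.097, 0.381, 1.297, -0, 1.464, -0.215], TCP at [0.141, 0.532, 0.245] pointing down, gripper open.
Joint ranges: [-3.11, 3.11], [-0.89, 2.33], [0.22, 2.48], [-1.42, 4.56], [0.17, 2.85], [-2.88, 2.88]. Speed limits (rad/s): [2.39, 2.39, 3.14, 3.14, 3.14, 3.14].

INTERFACE

Orientations are given as a unit quaternion [w, x, y, z].
In Python, from rig import manip gives the robot as it stands.
- The arm moves only by the tool send_rows, never from a script. Its argument "targets" is one flat list of numbers, 4 for each row, row after row: the shift along the tool's x, y, z in mm, then the turn about the tool's z in degrees. In form: [tx, ty, tz, roll, tx, ty, tz, roll, ...]. A call has exactly 5 rows; each row is the pose to reach, as a shift and turn from the pose commanded when the call began, along the tool's axes at that moment; what a row does not reach only later rows make up. A row lasts 1/8 s, in which the tool goes at most 62.5 mm and 10.7 degrees, less where a joint would pass 70% of its speed; a pose out of reach is approached as far as the arm can. A call with a gripper value outside its range is refused whole. "hand" is the closure, from -1 (fully open) to 1 (shut), set as the call begins (left out, the last holds). The fingers move at their own pace and stop on an object; "force" is the grip in N (left out, the last holds). Time passes only in rows, so rows that repeat a pose let the fingers close, or fill a call up. It gives the time, the measured TCP pose, the force, the opening and the grip force at its end, in the units of the state.
- manip.get_state(): the state, without advancing time (a new reading comes with each control period).
- manip.snapshot(name): name is "scene" or "top" or "wrist"; returns the picture (400x640x3 uint8, red, green, blue); there is no depth.
- manip.camera_params(name): a dict with "vfov" (degrees; the focal length in pixels is half the picture's height over the tangent of half this angle, whatever the lens; pixels are square), "cx", "cy" (the principal point, pixels), "position" and "attitude" of the camera in the world; the wrist camera has in their place "T_tool_cam" (4x4, takes a point from camera to tool coordinates, whose origin is the TCP and whose axes are the flange's). Camera axes: x right, y down, z forward; pixel columns grow to the right and rows downward; lengths in m; the calibration is good to about 2 mm. A picture is of the moment at which its call begins: read the wrist's pose just before it. camera_params takes no time and is no camera call.
- manip.job_done(): hands the job in; it is judged then, once.
Trained networks look in the newest picture that a camera, given by its name, has taken for a name from the list of things; names that differ only in an ending like _2 or _b are one class to them, and where a whole thing is asked for, a point or a joint stands for the part that bears it (a point fixed in the world has none). Each returns a list of dicts, best first, with "confidence" (0 to 1); they miss things now and then, are a little off and sometimes report something else, mostly with a low value. They report only what shows in the picture. A call takes as long as a camera call. They do not tell look-alikes from the thing itself.
- manip.outline_of(camera, name): "region" (400x640 bool, what is visible of it) and "rect" ([left, top, right, bottom] in pixels, round what is visible of it).
- manip.spot_point(camera, name): "location" ([column, row] in pixels: a listed point, or the origin of a listed thing).
The state is a dict: "t": time; "joint_pos": joint angles; "qvel": joint speeds; "tau": joint torques, N m; "position": TCP position; "orientation": TCP orientation; "force": force on the tool from outside, world axes, zero at the start; "torque": the same for the moment, N m; "width": opening from 0.0 (shut) to 1.0 (fully open); "grip_force": force on a finger pad.
Only numpy, scipy, OpenCV 4.12 (cv2) and the standard library are available. Lean on these libraries where they do the work, as an engineer would, in place of code of your own. Each camera call takes 0.05 s, during which the arm holds its last target. There are 200 camera calls.

## Working session

There is one attempt and no reset: what is moved stays moved. The work goes in short steps, Python scripts to look and compute and a tool call to move; the robot and the scene stay as the last step left them, time stands still between calls to the robot, and variables do not carry over. Pictures are saved under pics/ and viewed, at most 10 in all, crops included, and the job is handed in when it is done.

Besides the shell and the picture viewer there is one more tool, called after ">>>" as name(argument=value, ...), one argument or row to a line, values as JSON. send_rows: Moves the arm, as the interface text tells. Its arguments: {"type":"object","properties":{"targets":{"type":"array","items":{"type":"number"}},"hand":{"type":"number"},"force":{"type":"number"}},"required":["targets"]}

```bash
mkdir -p pics; ls
cat > h.py <<'E'
import numpy as np, cv2
from scipy.spatial.transform import Rotation as R
from rig import manip
def q2R(q): return R.from_quat([q[1],q[2],q[3],q[0]]).as_matrix()
def cam(name, st=None):
    p=manip.camera_params(name)
    f=200/np.tan(np.radians(p["vfov"])/2)
    if "T_tool_cam" in p:
        st=st or manip.get_state()
        T=np.eye(4);T[:3,:3]=q2R(st["orientation"]);T[:3,3]=st["position"]
        T=T@np.array(p["T_tool_cam"]);return f,p["cx"],p["cy"],T[:3,3],T[:3,:3]
    a=np.array(p["attitude"]); Rm=a if a.shape==(3,3) else q2R(a)
    return f,p["cx"],p["cy"],np.array(p["position"]),Rm
def ray(c,px):
    f,cx,cy,o,Rm=c; d=Rm@np.array([(px[0]-cx)/f,(px[1]-cy)/f,1]); return o,d
def onz(c,px,z):
    o,d=ray(c,px); return o+d*(z-o[2])/d[2]
def proj(c,P):
    f,cx,cy,o,Rm=c; v=Rm.T@(np.array(P)-o); return np.array([cx+f*v[0]/v[2],cy+f*v[1]/v[2]])
def snap(n,save=None):
    im=manip.snapshot(n)
    if save: cv2.imwrite("pics/"+save,im[:,:,::-1])
    return im
def tool_shift(P,st=None):
    st=st or manip.get_state(); return q2R(st["orientation"]).T@(np.array(P)-np.array(st["position"]))*1000
E
python3 - <<'E'
from h import *
print(manip.tip_reach, manip.get_state())
for n in ("scene","top","wrist"): print(manip.camera_params(n))
a=snap("scene","scene0.png"); b=snap("top","top0.png")
H={"base_hole":.026,"base_axis":.026,"lug_hole":.038,"vice_top":.074,"tub":0,"lid_center":.0825,"lid_tab":.0985,"lid_far":.082,"pad":0,"flux_mid":.06,"head_axis":.05,"spool_mid":.02,"tape_mid":.009,"cleaner_mid":.022,"phone_mid":.004,"screwdriver_mid":.01}
for n,z in H.items():
    for cn in ("top","scene"):
        c=cam(cn)
        print(n,cn,[(np.round(r["location"]).tolist(),round(r["confidence"],2),onz(c,r["location"],z).round(4).tolist()) for r in manip.spot_point(cn,n)[:3]])
E
```

```text
pics
0.014 {'t': 0.0, 'joint_pos': array([ 1.09669210e+00,  3.81200398e-01,  1.29827072e+00,  1.69259501e-05,
        1.46358284e+00, -2.15300922e-01]), 'qvel': array([-3.38147451e-04,  1.33604173e-03,  5.19529506e-04,  1.56439023e-05,
       -1.11150680e-03, -1.03885870e-03]), 'tau': array([-1.54144880e-03, -4.48451257e+01, -2.31279463e+01, -2.58845639e-04,
        4.75619177e-03, -9.93647404e-06]), 'position': array([0.14062983, 0.53143615, 0.24470604]), 'orientation': array([-2.54819130e-04,  1.29041693e-01,  9.91638900e-01, -6.84831164e-04]), 'force': array([0.1329158 , 0.78550528, 0.44119618]), 'torque': array([ 0.04443614,  0.02440037, -0.06822318]), 'grip_force': 0.0, 'width': 0.9998067629133155}
{'vfov': 51.49576759931807, 'cx': 324.17509919622455, 'cy': 195.04769780437869, 'position': array([1.30024838, 0.00568132, 0.84394384]), 'attitude': array([-0.27434251,  0.64680393,  0.65226489, -0.28448439])}
{'vfov': 48.421047556493924, 'cx': 319.4768342726584, 'cy': 196.96329565365713, 'position': array([ 3.84555552e-01, -6.36574780e-04,  1.28310279e+00]), 'attitude': array([ 0.037
[... 2958 characters left out ...]

spool_mid scene [([401.0, 271.0], 0.93, [0.6969, 0.1745, 0.02])]
tape_mid top [([444.0, 148.0], 0.82, [0.6539, -0.3555, 0.009])]
tape_mid scene [([188.0, 256.0], 0.77, [0.6451, -0.3578, 0.009])]
cleaner_mid top [([387.0, 133.0], 0.91, [0.6975, -0.1899, 0.022])]
cleaner_mid scene [([250.0, 272.0], 0.65, [0.7017, -0.1892, 0.022])]
phone_mid top [([322.0, 114.0], 0.69, [0.7585, -0.0017, 0.004]), ([388.0, 133.0], 0.37, [0.6999, -0.1949, 0.004])]
phone_mid scene [([329.0, 293.0], 0.63, [0.7504, 0.002, 0.004])]
screwdriver_mid top [([187.0, 147.0], 0.61, [0.6594, 0.3928, 0.01])]
screwdriver_mid scene [([480.0, 262.0], 0.96, [0.6612, 0.3762, 0.01]), ([251.0, 271.0], 0.38, [0.6918, -0.1902, 0.01])]
```

```bash
python3 -c "
import cv2
for n,r in (('top0',(90,330,160,480)),('scene0',(120,320,180,500))):
    i=cv2.imread(f'pics/{n}.png');i=i[r[0]:r[1],r[2]:r[3]];cv2.imwrite(f'pics/{n}c.png',cv2.resize(i,None,fx=2.4,fy=2.4,interpolation=cv2.INTER_CUBIC))"
```

```text
(no output)
```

View pics/top0c.png

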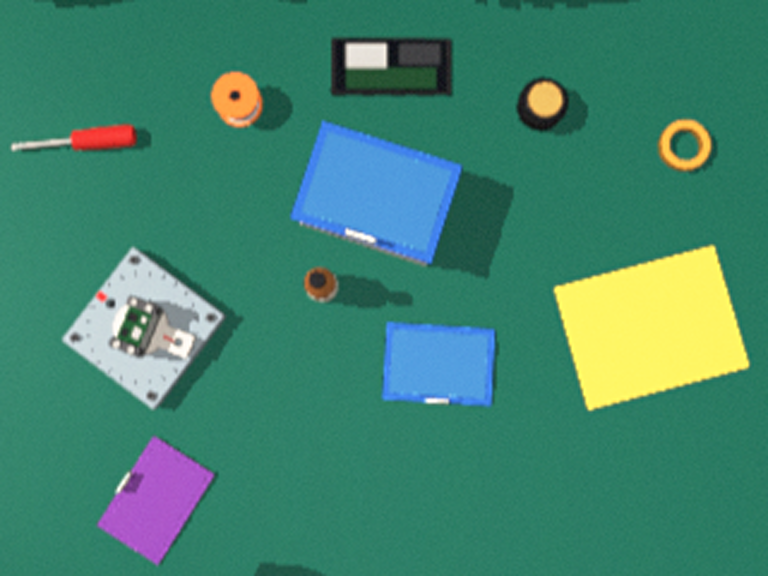

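View pics/scene0c.png

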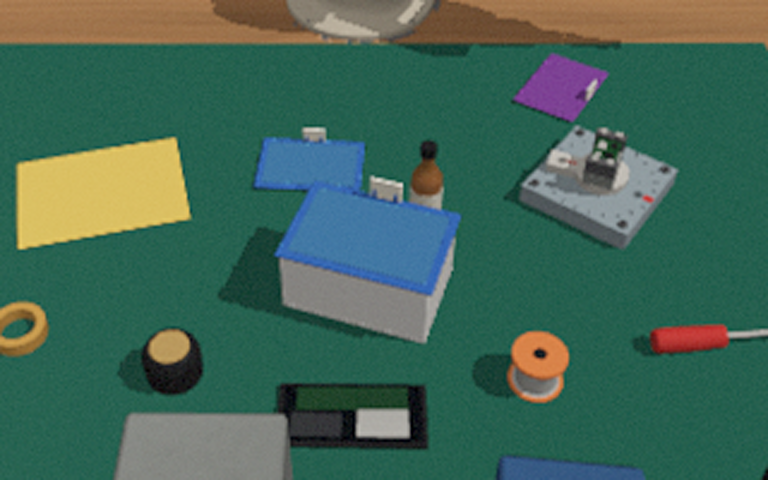

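The overview shows the tub lid as the large blue one, with its tab towards the robot and the bottle just in front. The small blue lid and the purple lid are decoys. The holder's red mark is up-left of the axis and its lug is down-right, about 180° apart. Next I'll move over the tub.

>>> send_rows(
  targets=[-62,-25,0,0,-110,-75,-20,0,-150,-120,-30,0,-195,-155,-30,0,-240,-190,-30,0],
  hand=0,
  force=20,
)

```text
t: 2.33
position: [0.3245, 0.2854, 0.2758]
orientation: [0.001, 0.129, 0.992, 0.0]
force: [1.3, 0.6, -0.7]
width: 0.503
grip_force: 0.0
```

>>> send_rows(
  targets=[-49,-38,0,1,-98,-78,0,2,-147,-117,0,3,-196,-155,0,3,-245,-194,0,3],
)

```text
t: 2.95
position: [0.5117, 0.0353, 0.2755]
orientation: [0.0, 0.155, 0.988, 0.0]
force: [0.0, 0.9, -0.7]
width: 0.502
grip_force: 0.0
```

>>> send_rows(
  targets=[0,0,0,0,0,0,0,0,0,0,0,0,0,0,0,0,0,0,0,0],
)

```text
t: 3.58
position: [0.5104, 0.0378, 0.2755]
orientation: [0.0, 0.154, 0.988, -0.0]
force: [0.6, 1.0, -0.2]
width: 0.499
grip_force: 0.0
```

Run:
```python
from h import *
st=manip.get_state(); print(st["position"],st["orientation"],st["joint_pos"],st["width"],st["force"])
c=cam("wrist",st); snap("wrist","w1.png")
for n,z in {"lid_center":.0825,"lid_tab":.0985,"lid_far":.082,"flux_mid":.06,"tub":0}.items():
    print(n,[(np.round(r["location"]).tolist(),round(r["confidence"],2),onz(c,r["location"],z).round(4).tolist()) for r in manip.spot_point("wrist",n)[:3]])
for r in manip.outline_of("wrist","lid_center")[:2]:
    m=r["region"].astype(np.uint8); k=max(cv2.findContours(m,0,2)[0],key=cv2.contourArea)
    print(r["rect"],r["confidence"],[onz(c,p[0],.0855).round(4).tolist() for p in cv2.approxPolyDP(k,6,True)])
```

```text
[0.51039752 0.03781257 0.27552734] [ 1.64355313e-04  1.54497441e-01  9.87993175e-01 -4.76202105e-06] [-1.57696075e-01  2.92026764e-01  1.34337551e+00 -8.69514846e-06
  1.50586164e+00 -1.41825430e+00] 0.4985879453774861 [ 0.60702846  0.97136354 -0.24061801]
lid_center [([318.0, 248.0], 0.97, [0.5839, 0.0112, 0.0825]), ([212.0, 91.0], 0.85, [0.3938, -0.0364, 0.0825])]
lid_tab [([197.0, 55.0], 0.93, [0.364, -0.0316, 0.0985]), ([318.0, 197.0], 0.79, [0.5237, 0.0305, 0.0985])]
lid_far [([320.0, 286.0], 0.96, [0.631, -0.0014, 0.082]), ([225.0, 128.0], 0.67, [0.4303, -0.0371, 0.082])]
flux_mid [([349.0, 133.0], 0.96, [0.4754, 0.0817, 0.06])]
tub [([548.0, 18.0], 0.67, [0.427, 0.341, 0.0])]
[150.6, 38.1, 271.9, 141.3] 0.93 [[0.3647, 0.018, 0.0855], [0.3581, -0.0842, 0.0855], [0.4275, -0.0886, 0.0855], [0.4343, 0.012, 0.0855]]
[239.1, 193.0, 396.6, 292.5] 0.86 [[0.499, -0.0468, 0.0855], [0.5634, -0.069, 0.0855], [0.5538, -0.0439, 0.0855], [0.5614, -0.0279, 0.0855], [0.6199, -0.0504, 0.0855], [0.651, 0.0466, 0.0855], [0.5908, 0.0634, 0.0855], [0.6064, 0.0924, 0.0855], [0.5494, 0.1101, 0.0855]]
```

View pics/w1.png

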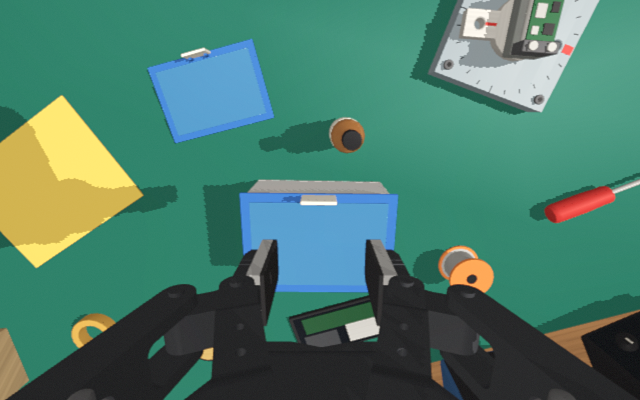

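Wrist view: the big blue lid is square to the tool, with its tab at (318,200). The bottle is at (347,133), clear of a pinch taken across the tab's width. That direction lets the lid pivot between the pads. I'll descend part way and check.

>>> send_rows(
  targets=[-17,-2,40,0,-17,-2,80,0,-17,-2,110,0,-17,-2,120,0,-17,-2,120,0],
  hand=-0.15,
  force=20,
)

```text
t: 4.55
position: [0.5264, 0.0301, 0.1556]
orientation: [0.0, 0.155, 0.988, -0.0]
force: [-0.6, 0.5, 0.7]
width: 0.576
grip_force: 0.0
```

Run:
```python
from h import *
st=manip.get_state(); print(st["position"],st["width"])
c=cam("wrist",st); im=snap("wrist","w2.png")
for n,z in {"lid_center":.0825,"lid_tab":.0985}.items():
    print(n,[(np.round(r["location"]).tolist(),round(r["confidence"],2),onz(c,r["location"],z).round(4).tolist(),tool_shift(onz(c,r["location"],z),st).round(1)) for r in manip.spot_point("wrist",n)[:3]])
```

```text
[0.52640579 0.03008832 0.15558628] 0.5761273400094468
lid_center [([168.0, 61.0], 0.96, [0.4052, -0.0262, 0.0825], array([ 98.1, -90.7,  73.1])), ([320.0, 290.0], 0.64, [0.5803, 0.0121, 0.0825], array([-56.8,  -0.6,  73.1]))]
lid_tab [([322.0, 222.0], 0.61, [0.5249, 0.0316, 0.0985], array([ 1.9,  1. , 57.1]))]
```

View pics/w2.png

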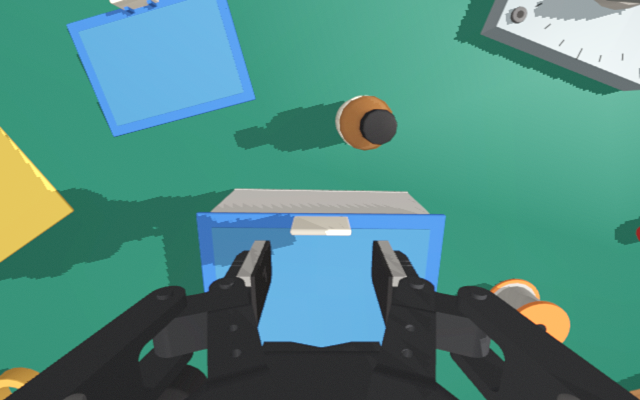

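>>> send_rows(
  targets=[1,1,20,0,1,1,35,0,1,1,42,0,1,1,42,0,1,1,42,0],
)

```text
t: 5.32
position: [0.5259, 0.0313, 0.1141]
orientation: [0.001, 0.155, 0.988, -0.0]
force: [-0.3, -0.3, 0.6]
width: 0.573
grip_force: 0.0
```

>>> send_rows(
  targets=[0,0,0,0,0,0,0,0,0,0,0,0,0,0,0,0,0,0,0,0],
  hand=0.5,
  force=20,
)

```text
t: 5.95
position: [0.5259, 0.0314, 0.114]
orientation: [0.001, 0.155, 0.988, -0.0]
force: [-1.7, 0.2, 6.6]
width: 0.408
grip_force: 19.7
```

>>> send_rows(
  targets=[0,0,-3,0,-1,0,-7,0,-2,0,-11,0,-3,0,-16,0,-4,0,-16,0],
)

```text
t: 6.58
position: [0.5296, 0.0301, 0.1297]
orientation: [0.0, 0.155, 0.988, -0.0]
force: [0.5, 0.6, -1.5]
width: 0.408
grip_force: 20.1
```

Run:
```python
from h import *
st=manip.get_state(); print(st["position"],st["width"],st["grip_force"])
a=snap("scene"); b=snap("wrist")
f=np.hstack([cv2.resize(a[160:280,260:400],None,fx=2.8,fy=2.8,interpolation=cv2.INTER_CUBIC),cv2.resize(b[100:400,120:500],(392,336))])
cv2.imwrite("pics/l1.png",f[:,:,::-1])
```

```text
[0.52960302 0.03014007 0.12971054] 0.40821345409301035 20.083537101745605
```

View pics/l1.png

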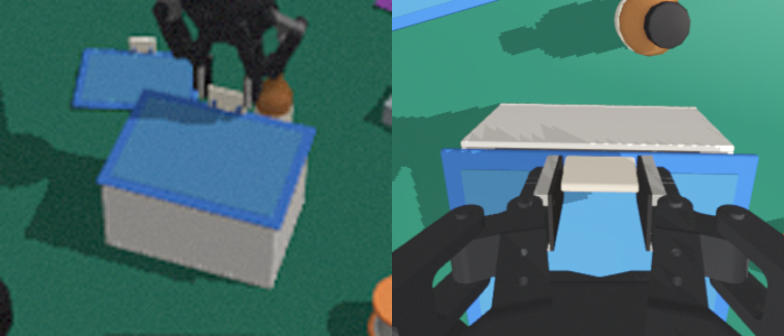

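The far edge still sits on the rim while the tab side rises, so the lid is pivoting in the grip. I'll tip it further.

>>> send_rows(
  targets=[-1,0,-5,0,-3,0,-10,0,-5,0,-15,0,-7,0,-20,0,-9,0,-24,0],
)

```text
t: 7.3
position: [0.5381, 0.0274, 0.1537]
orientation: [0.0, 0.155, 0.988, 0.0]
force: [-0.2, 0.0, -0.9]
width: 0.412
grip_force: 20.1
```

Run:
```python
from h import *
st=manip.get_state(); print(st["position"],st["width"],st["grip_force"],st["force"])
a=snap("scene"); b=snap("wrist")
f=np.hstack([cv2.resize(a[160:280,260:400],None,fx=2.8,fy=2.8,interpolation=cv2.INTER_CUBIC),cv2.resize(b[100:400,120:500],(392,336))])
cv2.imwrite("pics/l2.png",f[:,:,::-1])
```

```text
[0.53812343 0.02739021 0.15372316] 0.412461023151963 20.101523101329803 [-0.16405515  0.0341791  -0.93420638]
```

View pics/l2.png

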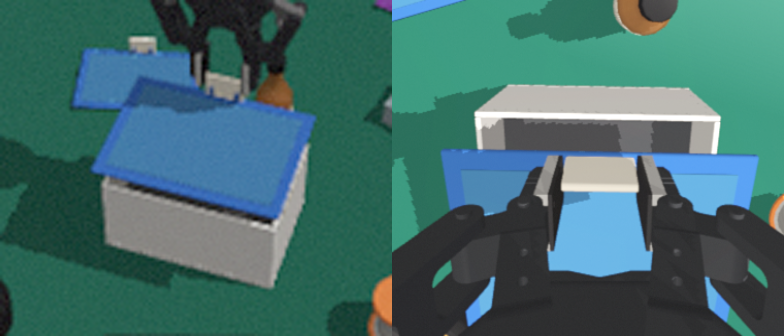

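The lid is now off the rim and held rigidly, so the tilt hasn't built up. I'll put it back down, relax the grip until it only just holds, and try again.

>>> send_rows(
  targets=[2,0,5,0,5,0,11,0,8,0,18,0,10,0,26,0,12,0,34,0],
)

```text
t: 8.02
position: [0.5263, 0.0312, 0.1187]
orientation: [-0.0, 0.155, 0.988, -0.0]
force: [-0.2, 0.4, -0.6]
width: 0.404
grip_force: 20.1
```

>>> send_rows(
  targets=[1,0,3,0,1,0,6,0,1,0,6,0,1,0,6,0,1,0,6,0],
)

```text
t: 8.65
position: [0.5255, 0.0314, 0.114]
orientation: [0.0, 0.155, 0.988, -0.0]
force: [-2.8, 1.0, 5.3]
width: 0.405
grip_force: 20.6
```

>>> send_rows(
  targets=[0,0,0,0,0,0,-4,0,0,0,-8,0,0,0,-8,0,0,0,-8,0],
  hand=0,
)

```text
t: 9.28
position: [0.5256, 0.0314, 0.1213]
orientation: [0.0, 0.155, 0.988, 0.0]
force: [-0.2, -0.7, 0.4]
width: 0.497
grip_force: 0.0
```

>>> send_rows(
  targets=[0,0,0,0,0,0,0,0,0,0,0,0,0,0,0,0,0,0,0,0],
  hand=0.195,
)

```text
t: 9.9
position: [0.5255, 0.0314, 0.1213]
orientation: [-0.0, 0.155, 0.988, 0.0]
force: [-1.4, -1.0, 3.0]
width: 0.404
grip_force: 9.9
```

>>> send_rows(
  targets=[0,0,-5,0,-2,0,-10,0,-4,0,-16,0,-6,0,-22,0,-8,0,-26,0],
)

```text
t: 10.52
position: [0.5334, 0.0289, 0.1478]
orientation: [0.0, 0.155, 0.988, -0.0]
force: [0.4, 0.5, -0.6]
width: 0.403
grip_force: 9.7
```

Run:
```python
from h import *
st=manip.get_state(); print(st["position"],st["width"],st["grip_force"],st["force"])
a=snap("scene"); b=snap("wrist")
f=np.hstack([cv2.resize(a[160:280,260:400],None,fx=2.8,fy=2.8,interpolation=cv2.INTER_CUBIC),cv2.resize(b[100:400,120:500],(392,336))])
cv2.imwrite("pics/l3.png",f[:,:,::-1])
```

```text
[0.53338135 0.02890036 0.14781187] 0.40331459218384386 9.679321199655533 [ 0.42608021  0.45827817 -0.62207303]
```

View pics/l3.png

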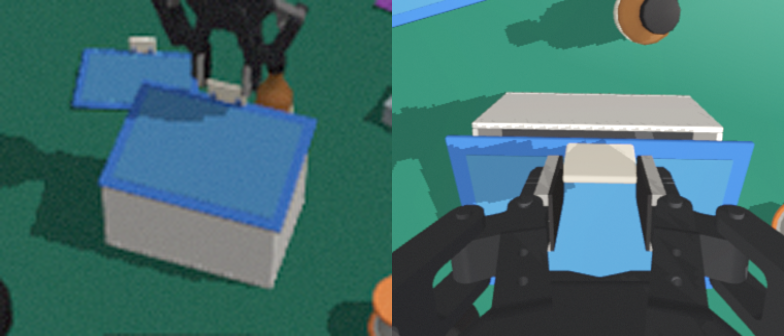

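The lid now hinges: its far edge is on the rim and the tab leans visibly between the pads. I'll go a bit further and hold.

>>> send_rows(
  targets=[-1,0,-4,0,-2,0,-8,0,-3,0,-12,0,-4,0,-15,0,-4,0,-15,0],
)

```text
t: 11.25
position: [0.5371, 0.0277, 0.1625]
orientation: [0.0, 0.155, 0.988, -0.0]
force: [-0.2, -0.3, -0.8]
width: 0.406
grip_force: 9.8
```

Run:
```python
from h import *
from scipy.optimize import least_squares
st=manip.get_state(); print(st["position"],st["width"],st["grip_force"],st["force"])
b=snap("wrist","w4.png"); c=cam("wrist",st)
# near edge of lid plate: width in px -> height ; blue rows
hsv=cv2.cvtColor(b,cv2.COLOR_RGB2HSV); m=cv2.inRange(hsv,(98,90,90),(118,255,255)); m[:150]=0
n,l,s,_=cv2.connectedComponentsWithStats(m); print([x.tolist() for x in s[1:] if x[4]>800])
for cn in("wrist","scene","top"):
    if cn!="wrist": snap(cn)
    for nm in("lid_center","lid_far","lid_tab"):
        print(cn,nm,[(np.round(r["location"],1).tolist(),round(r["confidence"],2)) for r in manip.spot_point(cn,nm)[:3]])
# predictions for tilt angles hinging about the far rim
ax=np.array([.952,-.306,0]);hin=np.array([.527,.031,0])+.111*ax
for th in(0,.1,.2,.3,.4):
    far=np.array([*hin[:2],.082]);u=-ax*np.cos(th)+np.array([0,0,np.sin(th)]);nz=ax*np.sin(th)+np.array([0,0,np.cos(th)])
    y=np.array([.306,.952,0]);e=[far+u*.114+nz*.0035+s*y*.084 for s in(-1,1)]
    print(th,[proj(c,p).round().tolist() for p in e],"tab",proj(c,far+u*.111+nz*.0165).round(),"scene ctr",proj(cam("scene"),far+u*.055).round(),"far",proj(cam("scene"),far).round())
```

```text
[0.53705145 0.02771787 0.16254383] 0.40564982793281085 9.804685860872269 [-0.23389159 -0.32512725 -0.75425282]
[[170, 215, 303, 78, 11489], [271, 263, 102, 72, 5700]]
wrist lid_center [([318.8, 285.0], 0.69), ([166.3, 47.2], 0.64)]
wrist lid_far [([182.8, 100.6], 0.96), ([319.3, 325.4], 0.84)]
wrist lid_tab [([321.5, 240.9], 0.57)]
scene lid_center [([411.7, 158.1], 0.89), ([337.6, 209.4], 0.82), ([311.0, 188.8], 0.67)]
scene lid_far [([400.5, 151.0], 0.79), ([309.0, 196.0], 0.69), ([224.6, 198.7], 0.36)]
scene lid_tab [([425.8, 156.6], 0.97), ([311.9, 175.6], 0.74), ([338.9, 188.5], 0.61)]
top lid_center [([218.8, 298.3], 0.62), ([341.9, 242.1], 0.59)]
top lid_far [([234.8, 306.2], 0.94), ([346.1, 226.2], 0.87), ([309.8, 181.5], 0.73)]
top lid_tab [([209.4, 287.0], 0.82), ([310.8, 179.8], 0.72), ([341.4, 258.8], 0.61)]
0 [[197.0, 196.0], [443.0, 196.0]] tab [320. 206.] scene ctr [334. 218.] far [327. 234.]
0.1 [[191.0, 202.0], [450.0, 202.0]] tab [320. 214.] scene ctr [334. 217.] far [327. 234.]
0.2 [[184.0, 210.0], [456.0, 210.0]] tab [320. 225.] scene ctr [334. 215.] far [327. 234.]
0.3 [[177.0, 221.0], [464.0, 221.0]] tab [320. 239.] scene ctr [334. 214.] far [327. 234.]
0.4 [[169.0, 235.0], [471.0, 234.0]] tab [320. 256.] scene ctr [334. 213.] far [327. 234.]
```

```bash
cat > fit.py <<'E'
from h import *
from scipy.optimize import least_squares
def fit(c,obs):
    ax=np.array([.952,-.306,0]);y=np.array([.306,.952,0]);h0=np.array([.527,.031,0])+.111*ax
    def res(p):
        s,z,th=p; far=h0+ax*s+[0,0,z];u=-ax*np.cos(th)+np.array([0,0,np.sin(th)]);nz=ax*np.sin(th)+np.array([0,0,np.cos(th)])
        e=[proj(c,far+u*.114+nz*.0035+k*y*.084) for k in(-1,1)]
        return [e[0][0]-obs["l"],e[1][0]-obs["r"],e[0][1]-obs["row"],(proj(c,far)[1]-obs["far"])/4,(proj(c,far+u*.055+nz*.0005)[1]-obs["ctr"])/4]
    r=least_squares(res,[0,.09,.2]); return r.x.round(4),np.round(r.fun,1)
E
python3 - <<'E'
from fit import *
c=cam("wrist"); print(fit(c,dict(l=170.5,r=472.5,row=215,far=325.4,ctr=285)))
E
```

```text
(array([-0.0081,  0.0849,  0.3427]), array([-1.4, -1.4,  0.1,  0.5, -1. ]))
```

Step 1 is met: the tilt is 0.34 rad with the far edge at z ≈ 85 mm. Next I'll grip firmly, lift off and carry the lid to the pad.

>>> send_rows(
  targets=[0,0,0,0,0,0,0,0,0,0,-20,0,0,0,-40,0,0,0,-60,0],
  hand=0.5,
  force=25,
)

```text
t: 12.48
position: [0.5371, 0.0277, 0.2229]
orientation: [0.0, 0.155, 0.988, 0.0]
force: [-0.3, 0.2, -0.6]
width: 0.372
grip_force: 25.2
```

>>> send_rows(
  targets=[4,-25,-3,0,10,-60,-3,0,16,-100,-3,0,23,-140,-3,0,30,-180,-3,0],
)

```text
t: 13.1
position: [0.4528, -0.1356, 0.2254]
orientation: [0.0, 0.155, 0.988, -0.0]
force: [0.3, -0.4, -2.3]
width: 0.38
grip_force: 25.4
```

>>> send_rows(
  targets=[6,-40,0,0,12,-80,0,0,17,-120,0,0,21,-155,0,0,24,-186,0,0],
)

```text
t: 13.72
position: [0.3729, -0.3054, 0.2254]
orientation: [0.0, 0.155, 0.988, -0.0]
force: [0.9, 0.2, -1.2]
width: 0.378
grip_force: 25.4
```

Run:
```python
from h import *
st=manip.get_state(); print(st["position"],st["joint_pos"],st["width"],st["grip_force"],st["force"])
b=snap("wrist","w5.png"); c=cam("wrist",st)
hsv=cv2.cvtColor(b,cv2.COLOR_RGB2HSV); m=cv2.inRange(hsv,(98,90,90),(118,255,255))
n,l,s,_=cv2.connectedComponentsWithStats(m); print([x.tolist() for x in s[1:] if x[4]>800])
for nm in("lid_center","lid_far","lid_tab"): print(nm,[(np.round(r["location"],1).tolist(),round(r["confidence"],2)) for r in manip.spot_point("wrist",nm)[:3]])
b=snap("top"); c=cam("top"); m=cv2.inRange(cv2.cvtColor(b,cv2.COLOR_RGB2HSV),(22,120,120),(34,255,255)); n,l,s,ce=cv2.connectedComponentsWithStats(m)
im0=cv2.imread("pics/top0.png"); m0=cv2.inRange(cv2.cvtColor(im0,cv2.COLOR_BGR2HSV),(24,120,120),(34,255,255)); n,l,s,ce=cv2.connectedComponentsWithStats(m0);i=1+np.argmax(s[1:,4]);print("pad",s[i],onz(c,ce[i],.003))
```

```text
[ 0.37291572 -0.30542902  0.22537236] [-9.32494521e-01  2.78743174e-01  1.51369303e+00  3.09478525e-05
  1.34862301e+00 -2.19153421e+00] 0.37760170170629614 25.412882105447352 [ 0.88638334  0.16683171 -1.18597119]
[[474, 56, 130, 114, 10628], [166, 207, 312, 85, 12152], [286, 262, 72, 34, 2206]]
lid_center [([541.6, 115.9], 0.96), ([320.2, 262.8], 0.8)]
lid_far [([320.9, 289.5], 0.79), ([543.5, 155.0], 0.59)]
lid_tab [([547.6, 71.2], 0.81), ([321.5, 234.8], 0.57)]
pad [ 391  192   81   69 3701] [ 0.42847495 -0.31354808  0.003     ]
```

Run:
```python
import fit as F
from h import *
st=manip.get_state();c=cam("wrist",st)
# shift camera into tub frame used by fit
d=np.array(st["position"])-np.array([.5371,.0277,.1625]); c2=(c[0],c[1],c[2],c[3]-d,c[4])
print(F.fit(c2,dict(l=166.5,r=477.5,row=207,far=289.5,ctr=262.8)))
```

```text
(array([-0.0264,  0.065 ,  0.5786]), array([-2.1, -2.1,  0.1,  0.7, -1.1]))
```

View pics/w5.png

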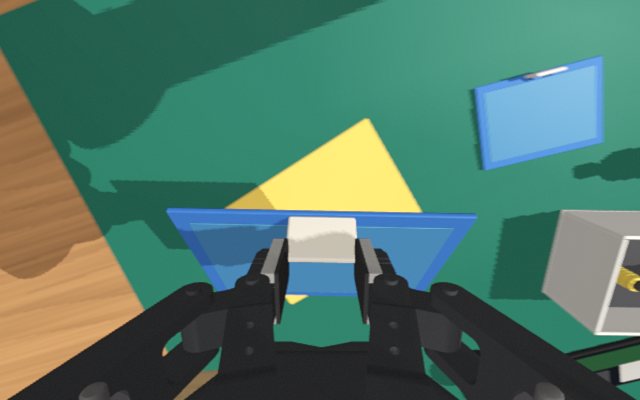

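The lid hangs from its tab at about 0.58 rad over the pad and the grip is good. The open tub is visible at right. I'll lower the far edge onto the pad and flatten the lid along its arc.

>>> send_rows(
  targets=[-10,1,22,0,-20,2,44,0,-30,4,66,0,-33,4,88,0,-33,4,108,0],
  force=20,
)

```text
t: 14.6
position: [0.4069, -0.3094, 0.1166]
orientation: [0.0, 0.154, 0.988, 0.0]
force: [0.9, 0.0, -1.1]
width: 0.378
grip_force: 25.4
```

>>> send_rows(
  targets=[0,0,8,0,4,0,12,0,8,0,16,0,12,0,20,0,17,0,25,0],
)

```text
t: 15.22
position: [0.3897, -0.3053, 0.0924]
orientation: [0.0, 0.155, 0.988, -0.0]
force: [0.5, -0.1, -1.0]
width: 0.381
grip_force: 25.1
```

>>> send_rows(
  targets=[4,0,5,0,8,0,11,0,12,0,18,0,15,0,24,0,18,0,31,0],
)

```text
t: 15.85
position: [0.3727, -0.2997, 0.0609]
orientation: [0.0, 0.155, 0.988, -0.0]
force: [-0.6, 1.2, -1.2]
width: 0.377
grip_force: 24.5
```

Run:
```python
from h import *
st=manip.get_state(); print(st["position"],st["width"],st["grip_force"],st["force"])
b=snap("wrist","w6.png"); c=cam("wrist",st)
hsv=cv2.cvtColor(b,cv2.COLOR_RGB2HSV); m=cv2.inRange(hsv,(98,90,90),(118,255,255))
n,l,s,_=cv2.connectedComponentsWithStats(m); print([x.tolist() for x in s[1:] if x[4]>800])
o=dict()
for nm in("lid_center","lid_far","lid_tab"): print(nm,[(np.round(r["location"],1).tolist(),round(r["confidence"],2),onz(c,r["location"],.01).round(3)) for r in manip.spot_point("wrist",nm)[:3]])
```

```text
[ 0.37268818 -0.29973055  0.06089622] 0.3767632888298343 24.541905666701496 [-0.62239204  1.21674235 -1.23666699]
[[608, 63, 32, 159, 4791], [173, 225, 297, 67, 9663], [273, 263, 97, 84, 6301]]
lid_center [([316.9, 309.1], 0.84, array([ 0.427, -0.319,  0.01 ]))]
lid_far []
lid_tab [([323.2, 243.2], 0.87, array([ 0.383, -0.301,  0.01 ]))]
```

>>> send_rows(
  targets=[1,0,3,0,2,0,6,0,2,0,8,0,2,0,10,0,2,0,11,0],
)

```text
t: 16.68
position: [0.3709, -0.2991, 0.0502]
orientation: [-0.0, 0.155, 0.988, 0.0]
force: [-0.6, 0.8, -1.0]
width: 0.382
grip_force: 24.5
```

Run:
```python
from h import *
import fit as F
st=manip.get_state(); print(st["position"],st["width"],st["grip_force"],st["force"])
b=snap("wrist","w7.png"); c=cam("wrist",st)
hsv=cv2.cvtColor(b,cv2.COLOR_RGB2HSV); m=cv2.inRange(hsv,(98,90,90),(118,255,255))
n,l,s,_=cv2.connectedComponentsWithStats(m); print([x.tolist() for x in s[1:] if x[4]>800])
for nm in("lid_center","lid_far","lid_tab"): print(nm,[(np.round(r["location"],1).tolist(),round(r["confidence"],2),onz(c,r["location"],.01).round(3)) for r in manip.spot_point("wrist",nm)[:3]])
```

```text
[ 0.37094986 -0.29911682  0.05020334] 0.38157340848995736 24.533883088734 [-0.57588802  0.8195561  -0.97287313]
[[624, 69, 16, 163, 2350], [174, 229, 295, 63, 8752], [273, 263, 97, 84, 6302]]
lid_center []
lid_far []
lid_tab [([323.5, 246.2], 0.8, array([ 0.378, -0.299,  0.01 ]))]
```

Run:
```python
from h import *
st=manip.get_state(); c=cam("wrist",st)
y=np.array([.306,.952,0]);ax=np.array([.952,-.306,0]);p=np.array(st["position"])
for z in(.0125,.02,.025,.03,.035):
    for s in (0,-.01): print(z,s,[proj(c,np.array([*(p+ax*s)[:2],z])+k*y*.084).round(0).tolist() for k in(-1,1)])
```

```text
0.0125 0 [[174.0, 237.0], [466.0, 236.0]]
0.0125 -0.01 [[172.0, 220.0], [468.0, 220.0]]
0.02 0 [[168.0, 242.0], [472.0, 242.0]]
0.02 -0.01 [[165.0, 225.0], [475.0, 225.0]]
0.025 0 [[163.0, 246.0], [477.0, 245.0]]
0.025 -0.01 [[161.0, 228.0], [479.0, 228.0]]
0.03 0 [[159.0, 250.0], [481.0, 249.0]]
0.03 -0.01 [[156.0, 232.0], [484.0, 231.0]]
0.035 0 [[154.0, 254.0], [486.0, 254.0]]
0.035 -0.01 [[151.0, 235.0], [489.0, 235.0]]
```

The near edge is at z ≈ 13 mm, so the lid is flat. I'll release it, rise, and go look into the tub.

>>> send_rows(
  targets=[0,0,0,0,0,0,0,0,0,0,0,0,0,0,-30,0,0,0,-80,0],
  hand=-0.3,
)

```text
t: 17.5
position: [0.3705, -0.2986, 0.1303]
orientation: [-0.001, 0.155, 0.988, 0.001]
force: [-0.0, -0.8, -0.7]
width: 0.648
grip_force: 0.0
```

>>> send_rows(
  targets=[0,0,-50,0,0,0,-100,0,-10,40,-130,0,-20,90,-140,0,-30,140,-140,0],
)

```text
t: 18.12
position: [0.4431, -0.1739, 0.2713]
orientation: [0.001, 0.155, 0.988, -0.0]
force: [0.4, -0.6, 0.1]
width: 0.651
grip_force: 0.0
```

Run:
```python
from h import *
snap("top"); snap("scene")
for cn in("top","scene"):
    c=cam(cn)
    for nm,z in(("lid_center",.0095),("pad",0)): print(cn,nm,[(np.round(r["location"],1).tolist(),round(r["confidence"],2),onz(c,r["location"],z).round(3)) for r in manip.spot_point(cn,nm)[:4]])
```

```text
top lid_center [([343.0, 243.2], 0.87, array([ 0.38 , -0.061,  0.01 ])), ([431.1, 229.2], 0.78, array([ 0.419, -0.312,  0.01 ])), ([323.8, 114.9], 0.64, array([ 0.754, -0.007,  0.01 ])), ([388.0, 135.1], 0.5, array([ 0.693, -0.194,  0.01 ]))]
top pad []
scene lid_center [([224.3, 194.8], 0.93, array([ 0.419, -0.308,  0.009])), ([311.7, 190.0], 0.64, array([ 0.398, -0.051,  0.009])), ([410.9, 158.5], 0.56, array([0.248, 0.263, 0.009]))]
scene pad [([220.3, 199.5], 0.64, array([ 0.429, -0.319,  0.   ])), ([333.9, 230.6], 0.23, array([0.55 , 0.014, 0.   ]))]
```

>>> send_rows(
  targets=[-10,50,0,0,-20,100,0,0,-30,150,0,0,-40,200,0,0,-44,220,0,0],
  hand=0.2,
)

```text
t: 19.05
position: [0.5523, 0.0216, 0.2699]
orientation: [-0.0, 0.155, 0.988, 0.0]
force: [-0.0, -0.3, -0.0]
width: 0.401
grip_force: 0.0
```

Run:
```python
from h import *
st=manip.get_state(); print(st["position"],st["orientation"])
b=snap("wrist","w8.png"); c=cam("wrist",st)
for nm,z in{"pin_center":.0405,"key_center":.0405,"driver_center":.0405,"tub":0}.items(): print(nm,[(np.round(r["location"],1).tolist(),round(r["confidence"],2),onz(c,r["location"],z).round(4)) for r in manip.spot_point("wrist",nm)[:4]])
```

```text
[0.55231404 0.02163583 0.26991788] [-2.66025305e-04  1.54755441e-01  9.87952773e-01  6.67542630e-06]
pin_center [([318.4, 194.2], 0.71, array([0.5758, 0.0113, 0.0405]))]
key_center [([359.9, 195.8], 0.75, array([0.5928, 0.0576, 0.0405]))]
driver_center [([280.6, 194.7], 0.83, array([ 0.5626, -0.0316,  0.0405])), ([91.0, 307.7], 0.19, array([ 0.6313, -0.3229,  0.0405]))]
tub [([317.3, 189.6], 0.68, array([0.5795, 0.0082, 0.    ]))]
```

View pics/w8.png

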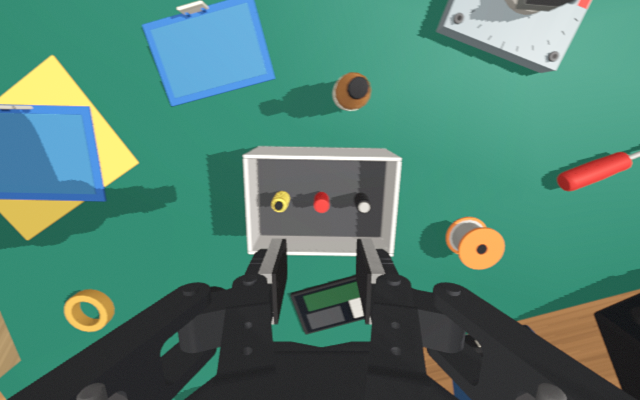

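The lid lies on the pad, centred within about 10 mm. In the tub the red index pin is the middle one at (321,202), with the driver at left (280,202) and the key at right (362,204). I'll turn the head first, so I move over it with the jaws aligned to the head's y.

>>> send_rows(
  targets=[40,43,0,10,80,86,0,20,120,129,0,30,160,172,0,40,197,215,0,50],
  hand=-1,
)

```text
t: 19.92
position: [0.4325, 0.2794, 0.2707]
orientation: [0.0, 0.551, 0.835, 0.0]
force: [-0.1, 0.2, -0.5]
width: 1.003
grip_force: 0.0
```

>>> send_rows(
  targets=[0,0,0,10,0,0,0,20,0,0,0,30,0,0,0,40,0,0,0,49],
)

```text
t: 20.55
position: [0.4335, 0.2779, 0.2705]
orientation: [0.0, 0.847, 0.531, 0.0]
force: [-0.2, 0.6, -0.5]
width: 0.999
grip_force: 0.0
```

```bash
cat > look.py <<'E'
from h import *
def look(names,save=None,cn="wrist"):
    st=manip.get_state(); print(st["position"].round(4),st["orientation"].round(4),st["joint_pos"].round(2))
    snap(cn,save); c=cam(cn,st); out={}
    for n,z in names.items():
        r=manip.spot_point(cn,n)[:2]; 
        print(n,[(np.round(q["location"],1).tolist(),round(q["confidence"],2),onz(c,q["location"],z).round(4).tolist(),tool_shift(onz(c,q["location"],z),st).round(1).tolist()) for q in r])
        if r: out[n]=onz(c,r[0]["location"],z)
    return out,c,st
E
python3 - <<'E'
from look import *
look({"base_hole":.026,"base_axis":.026,"head_axis":.05,"vice_top":.074,"lug_hole":.038,"board":.0685},"w9.png")
E
```

```text
[0.4335 0.2779 0.2705] [1.000e-04 8.474e-01 5.310e-01 0.000e+00] [ 0.34  0.3   1.34 -0.    1.5   0.79]
base_hole [([320.2, 124.1], 0.61, [0.456, 0.328, 0.026], [54.9, -1.6, 244.5])]
base_axis []
head_axis [([311.7, 168.1], 0.79, [0.4267, 0.2895, 0.05], [7.4, -11.2, 220.5])]
vice_top [([314.3, 174.7], 0.75, [0.4286, 0.2855, 0.074], [4.7, -7.8, 196.5]), ([313.6, 167.6], 0.45, [0.4312, 0.2926, 0.074], [12.3, -8.5, 196.5])]
lug_hole [([314.6, 174.5], 0.74, [0.4251, 0.2794, 0.038], [-2.3, -8.3, 232.5]), ([316.3, 203.8], 0.61, [0.411, 0.2462, 0.038], [-38.3, -6.4, 232.5])]
board [([313.7, 172.4], 0.75, [0.4285, 0.2871, 0.0685], [6.1, -8.5, 202.0])]
```

>>> send_rows(
  targets=[6,-9,30,-3,6,-9,60,-5,6,-9,90,-5,6,-9,110,-5,6,-9,110,-5],
)

```text
t: 21.52
position: [0.4271, 0.2884, 0.1594]
orientation: [-0.0, 0.821, 0.571, -0.001]
force: [-0.6, 0.3, -0.2]
width: 1.001
grip_force: 0.0
```

Run:
```python
from look import *
o,c,st=look({"base_hole":.026,"head_axis":.05,"vice_top":.074,"lug_hole":.038,"board":.0685},"w10.png")
im=cv2.imread("pics/w10.png"); hsv=cv2.cvtColor(im,cv2.COLOR_BGR2HSV)
m=cv2.inRange(hsv,(0,140,110),(8,255,255))|cv2.inRange(hsv,(172,140,110),(180,255,255)); n,l,s,ce=cv2.connectedComponentsWithStats(m)
for i in range(1,n):
    if s[i,4]>40: print("red",s[i].tolist(),ce[i].round(1),onz(c,ce[i],.026).round(4))
g=cv2.inRange(hsv,(45,60,30),(85,255,255)); n,l,s,ce=cv2.connectedComponentsWithStats(g)
for i in range(1,n):
    if 300<s[i,4]<20000: print("grn",s[i].tolist(),ce[i].round(1),onz(c,ce[i],.0695).round(4))
cv2.imwrite("pics/w10c.png",cv2.resize(im[0:330,160:500],None,fx=1.8,fy=1.8))
```

```text
[0.4271 0.2884 0.1594] [-3.000e-04  8.210e-01  5.709e-01 -1.400e-03] [0.36 0.4  1.53 0.   1.21 0.72]
base_hole [([337.4, 138.0], 0.73, [0.4557, 0.329, 0.026], [48.2, 13.0, 133.2])]
head_axis [([320.6, 199.8], 0.69, [0.4266, 0.2904, 0.05], [1.9, -0.9, 109.4])]
vice_top [([320.7, 213.6], 0.59, [0.4256, 0.2871, 0.074], [-1.6, -0.8, 85.4])]
lug_hole [([322.5, 247.8], 0.91, [0.4117, 0.2458, 0.038], [-45.0, 0.7, 121.4])]
board [([323.3, 209.0], 0.9, [0.428, 0.2881, 0.0685], [0.1, 1.2, 90.9])]
red [547, 0, 56, 80, 3286] [575.6  37. ] [0.6504 0.3371 0.026 ]
red [339, 116, 12, 14, 121] [344.7 122.4] [0.4655 0.3387 0.026 ]
grn [296, 188, 56, 39, 1396] [323.4 206.2] [0.4289 0.2903 0.0695]
grn [116, 370, 43, 30, 907] [137.3 386.9] [0.2174 0.1912 0.0695]
```

View pics/w10c.png

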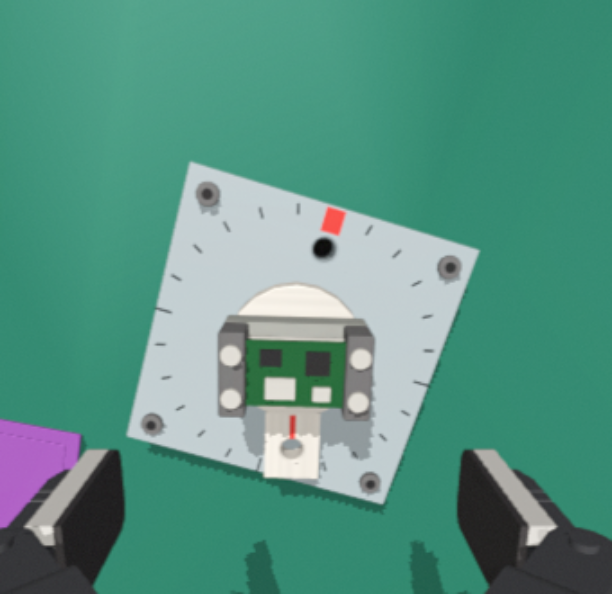

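The base hole is at wrist pixel (337,138) with the red mark just beyond it, about 15–16° clockwise of the tool's x axis. The lug points straight along tool −x, with its hole at (322,248), and the vice sits centred between the open fingers. So the turn is about −164.5°. I'll descend and grip the jaws.

>>> send_rows(
  targets=[1.5,0,30,0,1.5,0,60,0,1.5,0,85,0,1.5,0,99,0,1.5,0,99,0],
)

```text
t: 22.45
position: [0.4281, 0.2901, 0.0612]
orientation: [-0.0, 0.821, 0.571, -0.0]
force: [0.2, 0.3, 0.5]
width: 1.0
grip_force: 0.0
```

>>> send_rows(
  targets=[0,0,0,0,0,0,0,0,0,0,0,0,0,0,0,0,0,0,0,0],
  hand=-0.2,
  force=25,
)

```text
t: 23.08
position: [0.4287, 0.2904, 0.0625]
orientation: [0.0, 0.821, 0.571, 0.001]
force: [-0.1, -0.5, 6.5]
width: 0.722
grip_force: 27.8
```

>>> send_rows(
  targets=[0,0,0,-5,0,0,0,-13,0,0,0,-22,0,0,0,-31,0,0,0,-40],
)

```text
t: 23.7
position: [0.4283, 0.2903, 0.0625]
orientation: [0.0, 0.575, 0.818, 0.001]
force: [-1.2, -1.0, 8.0]
width: 0.722
grip_force: 28.2
```

>>> send_rows(
  targets=[0,0,0,-9,0,0,0,-18,0,0,0,-27,0,0,0,-36,0,0,0,-45],
)

```text
t: 24.32
position: [0.4283, 0.2897, 0.0625]
orientation: [0.001, 0.218, 0.976, -0.0]
force: [-2.8, -7.2, 11.1]
width: 0.721
grip_force: 28.7
```

>>> send_rows(
  targets=[0,0,0,-9,0,0,0,-18,0,0,0,-27,0,0,0,-36,0,0,0,-45],
)

```text
t: 24.95
position: [0.428, 0.2889, 0.0626]
orientation: [-0.0, -0.172, 0.985, -0.001]
force: [-3.1, -12.2, 12.2]
width: 0.721
grip_force: 29.2
```

Run:
```python
from look import *
o,c,st=look({"base_hole":.026,"head_axis":.05,"lug_hole":.038},"w11.png")
print(st["width"],st["force"],st["torque"])
look({"base_hole":.026,"base_axis":.026,"lug_hole":.038},None,"top")
```

```text
[0.428  0.2889 0.0626] [-1.000e-04 -1.724e-01  9.850e-01 -1.100e-03] [ 0.37  0.54  1.64 -0.    0.96 -1.55]
base_hole [([364.2, 299.5], 0.77, [0.4575, 0.3279, 0.026], [-41.0, 26.8, 36.5])]
head_axis [([323.5, 258.0], 0.59, [0.4288, 0.2911, 0.05], [-1.5, 1.9, 12.6])]
lug_hole [([320.9, 325.5], 0.94, [0.4751, 0.3064, 0.038], [-50.2, 0.5, 24.5])]
0.7208842686949014 [ -3.12414121 -12.22203879  12.20304923] [-1.87932782  0.4773423  -0.42295307]
[0.4278 0.2891 0.0626] [-2.000e-04 -1.703e-01  9.854e-01 -9.000e-04] [ 0.37  0.54  1.64 -0.    0.96 -1.55]
base_hole []
base_axis [([219.6, 227.2], 0.77, [0.4259, 0.2881, 0.026], [2.1, -0.2, 36.6])]
lug_hole []
```

>>> send_rows(
  targets=[0,-0.7,-0.5,-7,0,-0.7,-0.5,-14,0,-0.7,-0.5,-21,0,-0.7,-0.5,-27,0,-0.7,-0.5,-27,0],
)

```text
invalid input at $.targets: expected a multiple of 4 numbers
```

>>> send_rows(
  targets=[0,-0.7,-0.5,-7,0,-0.7,-0.5,-14,0,-0.7,-0.5,-21,0,-0.7,-0.5,-27,0,-0.7,-0.5,-27],
)

```text
t: 25.98
position: [0.4281, 0.2884, 0.0626]
orientation: [-0.001, -0.396, 0.918, -0.001]
force: [-2.0, -6.8, 6.6]
width: 0.72
grip_force: 27.7
```

Run:
```python
from look import *
o,c,st=look({"base_hole":.026,"head_axis":.05,"lug_hole":.038},"w12.png")
print(st["width"],st["force"])
im=cv2.imread("pics/w12.png"); hsv=cv2.cvtColor(im,cv2.COLOR_BGR2HSV)
m=cv2.inRange(hsv,(0,140,110),(8,255,255))|cv2.inRange(hsv,(172,140,110),(180,255,255)); n,l,s,ce=cv2.connectedComponentsWithStats(m)
for i in range(1,n):
    if s[i,4]>30: print("red",s[i].tolist(),ce[i].round(1),tool_shift(onz(c,ce[i],.026),st).round(1))
x,y=np.round(manip.spot_point("wrist","lug_hole")[0]["location"]).astype(int)
g=cv2.cvtColor(im,cv2.COLOR_BGR2GRAY)
print(x,y); print(g[y-24:y+25:2,x-28:x+29:2])
```

```text
[0.4281 0.2884 0.0626] [-6.000e-04 -3.960e-01  9.183e-01 -8.000e-04] [ 0.36  0.54  1.64 -0.    0.96 -2.02]
base_hole [([329.9, 311.5], 0.96, [0.458, 0.3285, 0.026], [-49.7, 5.9, 36.5])]
head_axis [([321.4, 261.0], 0.56, [0.43, 0.2914, 0.05], [-3.5, 0.7, 12.6])]
lug_hole [([318.2, 324.7], 0.82, [0.4633, 0.3238, 0.038], [-50.0, -1.2, 24.5])]
0.7195046542191373 [-2.00883995 -6.8018577   6.58563297]
red [318, 308, 4, 9, 36] [319.5 312. ] [-50.1  -0.5  36.5]
318 325
[[ 92  99 211 226 225 225 225 226 226 226 226 228 228 229 229 215 106  98
   99 101 101 103 102 105 208 234 233 233 234]
 [ 91  91  95 102 102 102 103 102 104 105 105 116 117 116 117 113  95  98
  100 101 102 102 103 107 202 230 230 231 231]
 [ 89  89  92  92  93  92  91  91  91  94  94  93  93  94  96  96  98  96
   99 101  99 101 101 101  99  99  98 102 102]
 [129 130 130 148 209 209 206 199 185 184 181 184 185 183 128 125 134 169
  169 167 165 166 168 168 169 153 150 132 133]
 [198 157 156 175 254 253 251 252 254 253 252 253 254 252 160 136 204 254
  254 254 253 253 254 254 254 254 254 220 220]
 [164 156 155 173 254 253 250
[... 1691 characters left out ...]
248 251 252 250 247 250 250 247 246 249 252 252
  252 250 249 250 251 251 252 254 188 112 115]
 [155 187 214 220 252 253 249 251 252 250 247 250 250 247 246 249 252 252
  252 250 248 250 251 252 252 254 167 115 114]
 [ 41  38  40  53 109 149 199 250 251 250 249 250 250 247 246 249 252 252
  251 250 249 251 252 250 251 215 121  55  49]
 [ 45  47  44  45  43  44  39  43  60 106 131 199 233 246 246 251 254 252
  250 249 188 141 113  73  40  38  41  43  45]
 [ 46  45  44  47  45  46  44  45  43  45  43  37  38  60  94 120 123  93
   64  37  39  44  41  45  45  45  44  44  43]
 [ 46  45  44  46  45  45  44  45  45  43  45  45  44  45  45  42  42  42
   45  45  43  44  46  44  44  45  45  46  42]]
```

>>> send_rows(
  targets=[0,0,0,-2,0,0,0,-4,0,0,0,-6,0,0,0,-8,0,0,0,-8],
)

```text
t: 26.85
position: [0.4285, 0.288, 0.0626]
orientation: [-0.0, -0.459, 0.889, -0.001]
force: [-0.7, -11.4, 6.6]
width: 0.728
grip_force: 27.9
```

Run:
```python
from look import *
o,c,st=look({"base_hole":.026,"lug_hole":.038},"w13.png")
print(st["width"],st["force"])
im=cv2.imread("pics/w13.png"); g=cv2.cvtColor(im,cv2.COLOR_BGR2GRAY)
print(g[312:338:1,304:338:2])
```

```text
[0.4285 0.288  0.0626] [-4.000e-04 -4.587e-01  8.886e-01 -1.300e-03] [ 0.36  0.54  1.64 -0.    0.96 -2.16]
base_hole [([318.7, 311.8], 0.84, [0.4585, 0.3281, 0.026], [-50.1, -1.1, 36.6])]
lug_hole [([321.0, 322.9], 0.74, [0.4566, 0.328, 0.038], [-48.9, 0.3, 24.6]), ([318.5, 309.7], 0.72, [0.4527, 0.32, 0.038], [-40.1, -1.1, 24.6])]
0.7275455428953521 [ -0.74805593 -11.41107104   6.64626085]
[[254 254 254 254 254 254 254 165 141 208 255 255 254 254 254 254 254]
 [254 254 254 254 254 254 254 163 141 208 255 255 254 254 254 254 254]
 [254 254 254 254 254 254 243 150 141 209 255 255 254 254 254 255 254]
 [254 254 254 254 254 243 248 154 141 207 255 255 254 254 254 254 254]
 [254 254 254 253 254 234 246 154 144 200 255 255 254 254 254 254 254]
 [254 254 254 253 254 243 192 138 140 159 229 254 254 254 254 254 254]
 [254 254 254 254 251 194 155 153 152 155 171 229 254 254 254 254 254]
 [254 254 254 253 218 153 154 157 158 157 153 174 246 254 254 254 254]
 [254 254 254 248 171 148 152 156 156 153 148 148 212 254 254 254 254]
 [254 254 254 232 148 149 152 155 155 150 150 145 180 247 254 254 2
[... 440 characters left out ...]
252 218 152 148 150 153 153 148 148 148 181 225 254 254 254]
 [254 254 254 223 178 147 152 154 150 147 148 152 193 237 254 254 254]
 [254 254 254 233 205 159 153 151 147 148 151 173 203 249 254 254 254]
 [254 254 254 245 215 193 160 152 148 154 169 198 220 254 254 254 254]
 [254 254 254 252 227 211 193 172 165 181 198 204 244 254 254 254 254]
 [254 254 254 253 249 218 207 204 202 203 207 228 254 254 254 254 254]
 [254 254 254 252 254 242 216 211 208 212 237 254 254 254 254 254 254]
 [254 254 254 252 254 254 250 240 235 247 254 254 254 254 254 254 254]
 [254 254 254 252 254 254 253 252 254 254 254 254 254 254 254 254 254]
 [254 254 254 252 254 254 253 252 254 254 254 254 254 254 254 254 254]]
```

>>> send_rows(
  targets=[0,0,0,0,0,0,0,0,0,0,0,0,0,0,0,0,0,0,-20,0],
  hand=-1,
)

```text
t: 27.62
position: [0.4277, 0.2893, 0.0811]
orientation: [-0.001, -0.458, 0.889, 0.0]
force: [-0.0, -0.2, 0.4]
width: 0.998
grip_force: 0.0
```

>>> send_rows(
  targets=[0,0,-45,0,0,0,-90,0,-40,0,-90,0,-85,0,-90,0,-117,0,-90,0],
)

```text
t: 28.25
position: [0.4968, 0.3861, 0.1717]
orientation: [0.0, -0.459, 0.889, 0.0]
force: [0.7, -0.2, 0.2]
width: 1.0
grip_force: 0.0
```

>>> send_rows(
  targets=[0,0,0,0,0,0,0,0,0,0,0,0,0,0,0,0,0,0,0,0],
)

```text
t: 28.88
position: [0.4961, 0.3846, 0.172]
orientation: [0.0, -0.458, 0.889, 0.0]
force: [-0.2, -0.1, -0.5]
width: 0.994
grip_force: 0.0
```

Run:
```python
from look import *
o,c,st=look({"base_hole":.026,"lug_hole":.038,"base_axis":.026,"head_axis":.05},"w14.png")
im=cv2.imread("pics/w14.png"); g=cv2.cvtColor(im,cv2.COLOR_BGR2GRAY)
x,y=np.round(proj(c,o["lug_hole"])).astype(int); print(x,y); print(g[y-14:y+15,x-14:x+15:1])
```

```text
[0.4961 0.3846 0.172 ] [ 1.000e-04 -4.584e-01  8.888e-01  0.000e+00] [ 0.47  0.57  1.18  0.    1.38 -2.05]
base_hole [([316.7, 111.3], 0.56, [0.4592, 0.3272, 0.026], [68.2, -3.2, 146.0])]
lug_hole [([317.9, 112.0], 0.69, [0.4585, 0.3282, 0.038], [67.7, -2.1, 134.0])]
base_axis [([322.9, 38.9], 0.75, [0.4226, 0.2848, 0.026], [123.9, 2.0, 146.0]), ([316.4, 108.9], 0.7, [0.4582, 0.3254, 0.026], [70.1, -3.4, 146.0])]
head_axis [([321.0, 41.8], 0.68, [0.4278, 0.2895, 0.05], [117.1, 0.5, 122.0])]
318 112
[[252 251 248 247 248 249 249 247 245 246 248 249 246 229 156 133 161 221
  251 250 248 245 244 244 245 246 246 246 247]
 [251 250 247 247 248 249 249 247 245 246 248 248 241 214 147 132 163 223
  250 250 247 246 244 244 245 246 246 246 247]
 [251 250 247 247 248 249 249 247 245 246 248 248 240 212 147 136 177 229
  251 249 247 246 244 244 245 246 246 246 247]
 [251 250 247 247 248 249 249 247 245 246 248 248 240 208 145 135 179 229
  251 249 247 246 244 244 245 246 246 246 247]
 [251 250 247 247 248 248 247 247 245 246 248 247 233 189 138 135 178 229
  250 249 247 245 244 243 245 246 246 
[... 2213 characters left out ...]
247 244 244 245 248 247 244 243 243 245 247 248
  249 247 246 244 243 243 245 245 245 246 247]
 [250 249 246 246 248 249 247 245 244 245 247 246 244 243 243 245 247 248
  248 247 246 245 243 243 245 245 245 246 247]
 [250 249 246 246 248 249 247 245 244 245 247 245 243 242 243 244 247 248
  248 246 245 244 243 243 245 246 245 245 247]
 [250 249 246 246 248 249 247 245 243 245 247 245 243 243 243 244 247 248
  248 247 245 245 243 243 245 245 245 246 247]
 [250 249 246 247 248 249 247 244 243 244 246 245 243 242 243 244 246 248
  248 247 245 244 243 244 245 245 245 246 247]
 [249 248 246 246 248 249 248 245 243 244 246 245 243 242 243 244 246 248
  247 246 245 244 243 244 245 245 245 246 247]]
```

The dark bore of the base hole lies centred in the lug hole to within about 1 mm, so the head is aligned. Next is the pin.

>>> send_rows(
  targets=[26,-28,-15,0,52,-56,-28,0,78,-84,-28,0,104,-112,-28,0,128,-141,-28,0],
  hand=0.15,
)

```text
t: 29.75
position: [0.5369, 0.1976, 0.2]
orientation: [0.0, -0.459, 0.889, -0.0]
force: [0.8, -0.0, 0.2]
width: 0.427
grip_force: 0.0
```

>>> send_rows(
  targets=[32,-35,0,4,65,-70,0,8,97,-105,0,12,128,-141,0,15,128,-141,0,15],
)

```text
t: 30.38
position: [0.5781, 0.01, 0.1996]
orientation: [-0.0, -0.337, 0.942, -0.0]
force: [-0.1, 0.5, 0.0]
width: 0.425
grip_force: 0.0
```

Run:
```python
from look import *
o,c,st=look({"pin_center":.0405,"driver_center":.0405,"key_center":.0405},"w15.png")
im=cv2.imread("pics/w15.png"); hsv=cv2.cvtColor(im,cv2.COLOR_BGR2HSV)
m=cv2.inRange(hsv,(0,140,80),(8,255,255))|cv2.inRange(hsv,(172,140,80),(180,255,255)); n,l,s,ce=cv2.connectedComponentsWithStats(m)
for i in range(1,n):
    if s[i,4]>40: print("red",s[i].tolist(),ce[i].round(1),tool_shift(onz(c,ce[i],.062),st).round(1))
print(st["width"], [proj(c,[.577,.012,z]).round() for z in(.0415,.0755)])
print(tool_shift([.4585,.3282,.038],st))
```

```text
[0.5781 0.01   0.1996] [-0.000e+00 -3.365e-01  9.417e-01 -2.000e-04] [-0.19  0.47  1.29 -0.    1.38 -2.44]
pin_center []
driver_center [([297.5, 147.7], 0.55, [0.5634, -0.0293, 0.0405], [36.3, -21.0, 159.1])]
key_center []
red [313, 183, 19, 26, 394] [321.8 195.2] [ -3.    1.2 137.6]
red [89, 307, 19, 19, 219] [ 98.1 316.3] [-127.1 -220.8  137.7]
red [0, 381, 23, 18, 179] [  9.  388.7] [-217.2 -333.7  137.7]
0.42507680519730906 [array([323., 187.]), array([323., 196.])]
[-109.18176726  322.00824097  161.47679833]
```

>>> send_rows(
  targets=[-3,1,35,0,-3,1,70,0,-3,1,100,0,-3,1,125,0,-3,1,133,0],
)

```text
t: 31.2
position: [0.5785, 0.0167, 0.0657]
orientation: [-0.001, -0.339, 0.941, 0.001]
force: [-0.5, -0.0, 0.4]
width: 0.428
grip_force: 0.0
```

>>> send_rows(
  targets=[0,0,0,0,0,0,0,0,0,0,0,0,0,0,0,0,0,0,0,0],
  hand=1,
  force=40,
)

```text
t: 31.82
position: [0.5799, 0.0152, 0.0675]
orientation: [0.001, -0.338, 0.941, -0.001]
force: [3.5, -2.9, 2.3]
width: 0.174
grip_force: 38.7
```

>>> send_rows(
  targets=[0,0,-10,0,0,0,-25,0,0,0,-50,0,0,0,-80,0,0,0,-110,0],
)

```text
t: 32.45
position: [0.5782, 0.016, 0.1781]
orientation: [-0.001, -0.339, 0.941, 0.001]
force: [0.2, -1.3, -0.8]
width: 0.171
grip_force: 38.4
```

Run:
```python
from look import *
look({"pin_tip":.05,"pin_collar":.1},"w16.png")
for n in("scene","top"):
    snap(n); c=cam(n); print(n,[(k,[(np.round(r["location"],1).tolist(),round(r["confidence"],2)) for r in manip.spot_point(n,k)[:2]]) for k in("pin_tip","pin_collar","pin_center","key_center","driver_center")])
st=manip.get_state();p=st["position"];print(p,st["width"],st["force"])
c=cam("scene");print([proj(c,p+[0,0,d]).round(1) for d in(.005,-.02,-.055)])
c=cam("wrist");print([proj(c,p+[0,0,d]).round(1) for d in(.005,-.02,-.055)])
```

```text
[0.5782 0.016  0.1781] [-8.000e-04 -3.386e-01  9.409e-01  8.000e-04] [-0.18  0.49  1.33  0.    1.33 -2.44]
pin_tip [([316.9, 215.6], 0.77, [0.5944, 0.0257, 0.05], [-18.8, -3.1, 128.1]), ([465.2, 149.1], 0.58, [0.4727, 0.083, 0.05], [38.5, 118.7, 128.4])]
pin_collar [([318.4, 240.0], 0.91, [0.5945, 0.0279, 0.1], [-20.2, -1.4, 78.1]), ([317.0, 218.2], 0.17, [0.5824, 0.0167, 0.1], [-3.7, -2.3, 78.1])]
scene [('pin_tip', [([333.3, 209.8], 0.6), ([351.2, 231.8], 0.25)]), ('pin_collar', [([336.5, 196.6], 0.41)]), ('pin_center', [([333.7, 198.8], 0.47)]), ('key_center', [([348.7, 232.7], 0.44)]), ('driver_center', [([314.9, 221.5], 0.61)])]
top [('pin_tip', []), ('pin_collar', []), ('pin_center', []), ('key_center', []), ('driver_center', [])]
[0.57920414 0.01542653 0.17667157] 0.16919526552948938 [-0.32296425 -0.31979705 -0.52594244]
[array([335. , 188.7]), array([335. , 196.4]), array([334.9, 206.7])]
[array([319.8, 272.3]), array([320. , 248.4]), array([320.1, 224.8])]
```

Step 2 is done: the pin is gripped with its tip at z ≈ 0.115 m. I'll carry it to the lug and hover.

>>> send_rows(
  targets=[-6,20,0,0,-17,50,0,0,-29,85,0,0,-41,121,0,0,-53,158,0,0],
)

```text
t: 33.83
position: [0.5182, 0.1729, 0.1769]
orientation: [0.0, -0.339, 0.941, 0.0]
force: [0.9, 0.3, -0.8]
width: 0.173
grip_force: 38.5
```

>>> send_rows(
  targets=[-12,36,0,0,-25,75,0,0,-38,115,0,0,-48,145,0,0,-53,159,15,0],
)

```text
t: 34.45
position: [0.4579, 0.3292, 0.1622]
orientation: [0.001, -0.34, 0.941, 0.0]
force: [0.3, -0.4, -0.0]
width: 0.17
grip_force: 38.5
```

>>> send_rows(
  targets=[0,0,15,0,0,0,30,0,0,0,30,0,0,0,30,0,0,0,30,0],
)

```text
t: 35.08
position: [0.4594, 0.3271, 0.1324]
orientation: [0.001, -0.338, 0.941, 0.0]
force: [0.6, -0.6, -0.5]
width: 0.171
grip_force: 38.5
```

```bash
cat > al.py <<'E'
from look import *
def al(save,tipd=.061):
    st=manip.get_state(); z=st["position"][2]
    o,c,st=look({"lug_hole":.038,"pin_tip":z-tipd,"pin_collar":z-tipd+.036,"head_axis":.05,"vice_top":.074},save)
    if "lug_hole" in o and "pin_tip" in o: print("hole - tip in tool:",(q2R(st["orientation"]).T@(o["lug_hole"]-o["pin_tip"])*1000).round(1))
    return o,c,st
E
python3 - <<'E'
from al import *
o,c,st=al("w17.png")
im=cv2.imread("pics/w17.png"); g=cv2.cvtColor(im,cv2.COLOR_BGR2GRAY)
p=proj(c,o["lug_hole"]).round().astype(int) if "lug_hole" in o else np.array([320,205]); x,y=p; print(x,y); print(g[y-16:y+22,x-24:x+25:2])
E
```

```text
[0.4594 0.3271 0.1324] [ 5.000e-04 -3.383e-01  9.410e-01  0.000e+00] [ 0.41  0.51  1.43 -0.    1.2  -1.85]
lug_hole [([324.1, 204.1], 0.83, [0.4563, 0.3282, 0.038], [1.7, 2.8, 94.4])]
pin_tip [([317.3, 216.3], 0.89, [0.4579, 0.3234, 0.0714], [3.6, -1.9, 61.0]), ([308.5, 142.8], 0.27, [0.4251, 0.2898, 0.0714], [50.2, -6.9, 61.0])]
pin_collar [([318.9, 240.8], 0.8, [0.4581, 0.3253, 0.1074], [2.1, -0.6, 25.0])]
head_axis [([306.4, 144.5], 0.97, [0.4291, 0.2901, 0.05], [47.0, -9.2, 82.3])]
vice_top [([305.8, 150.1], 0.66, [0.4292, 0.2912, 0.074], [46.2, -8.5, 58.3])]
hole - tip in tool: [-1.8  4.7 33.4]
324 204
[[217 253 249 250 251 248 249 250 231 131 200 252 250 248 248 250 250 251
  246 213 211 212 212 213 213]
 [212 253 249 250 252 249 248 251 235 134 183 253 250 248 247 250 249 251
  244 212 212 212 213 212 213]
 [189 253 250 249 252 249 248 252 239 141 177 253 250 248 247 250 249 251
  248 212 212 213 213 213 213]
 [183 253 250 249 252 250 248 251 244 149 152 252 251 249 247 249 249 251
  252 209 212 212 213 213 213]
 [164 252 252 249 251 250 248 251 249 160 142 242 252 249 247 249
[... 2805 characters left out ...]
32 132 128 164 245 247 250 252 250 248
  249 250 251 252 238 215 207]
 [214 213 214 166 196 237 135 130 132 132 128 129 222 247 251 252 251 249
  249 250 251 250 236 170 138]
 [214 213 214 162 198 214 125 131 133 133 130 121 204 247 250 252 251 250
  249 249 247 221 186 125 120]
 [213 214 214 162 200 227 125 132 133 132 130 123 202 247 250 252 252 248
  244 206 170 139 128 120 121]
 [213 213 214 162 198 216 126 132 134 132 131 124 187 248 250 250 248 205
  169 132 120 119 121 121 122]
 [212 213 214 168 197 212 126 132 134 133 131 125 169 245 238 204 158 132
  120 120 121 122 121 123 122]
 [213 213 214 198 200 197 128 132 135 135 132 127 145 189 149 132 117 118
  121 120 122 123 122 121 123]]
```

>>> send_rows(
  targets=[-1,1,5,0,-2,3,10,0,-2.8,4.2,16,0,-2.8,4.2,23,0,-2.8,4.2,23,0],
)

```text
t: 36.0
position: [0.4582, 0.3322, 0.1081]
orientation: [-0.001, -0.339, 0.941, -0.0]
force: [-0.2, 0.5, -1.1]
width: 0.176
grip_force: 38.5
```

Run:
```python
from al import *
o,c,st=al("w18.png")
im=cv2.imread("pics/w18.png"); g=cv2.cvtColor(im,cv2.COLOR_BGR2GRAY)
print(proj(c,o.get("lug_hole",o["pin_tip"])),st["force"])
print(g[196:232,300:348:2])
```

```text
[0.4582 0.3322 0.1081] [-7.000e-04 -3.386e-01  9.409e-01 -0.000e+00] [ 0.42  0.54  1.45  0.    1.15 -1.84]
lug_hole [([314.4, 210.8], 0.75, [0.4572, 0.3264, 0.038], [4.3, -3.9, 70.1])]
pin_tip []
pin_collar [([316.8, 241.6], 0.71, [0.458, 0.3298, 0.0831], [1.6, -1.7, 25.0])]
head_axis [([296.8, 145.3], 0.94, [0.4291, 0.2903, 0.05], [49.0, -13.8, 58.2])]
vice_top [([293.1, 150.0], 0.88, [0.4291, 0.2901, 0.074], [49.1, -13.9, 34.2])]Traceback (most recent call last):
  File "<stdin>", line 4, in <module>
KeyError: 'pin_tip'
```

Run:
```python
import cv2
g=cv2.cvtColor(cv2.imread("pics/w18.png"),cv2.COLOR_BGR2GRAY)
for r in range(192,236): print(r,*["%3d"%v for v in g[r,298:340:2]])
```

```text
192 196 194 192 196 247 217 131 179 252 250 248 247 249 249 250 252 242 210 213 214 213
193 196 194 192 196 250 232 131 158 253 250 248 247 248 249 249 251 247 197 213 213 212
194 196 194 192 195 247 235 135 148 250 252 249 246 247 249 249 250 252 202 212 212 212
195 195 195 192 192 222 236 142 136 230 252 249 247 247 249 249 251 252 209 212 212 212
196 195 196 192 191 197 209 147 136 230 253 250 247 247 249 249 250 252 216 211 212 212
197 194 195 193 192 194 192 145 134 224 253 249 247 247 249 249 250 252 222 211 212 212
198 195 195 193 191 194 192 153 132 216 253 250 247 246 249 249 250 252 236 210 212 213
199 193 196 193 192 195 192 176 132 185 252 250 248 246 249 249 250 252 239 210 212 212
200 192 196 193 191 194 195 230 132 176 252 250 248 246 249 249 249 251 242 210 212 213
201 192 195 194 191 192 196 229 134 149 252 251 248 246 248 249 249 251 247 203 212 212
202 203 194 195 191 192 193 200 140 148 250 252 249 247 248 249 250 251 251 202 213 212
203 234 194 195 191 192 193 183 134 138 233 252 249 247 247 249 249 250 252 209 212 213
204 248 205 195 196 191 194 190 128 137 230 
[... 2071 characters left out ...]
 164 209 252 249 249 252 230 128 132 133 114 113 112 133 251 249 248 250 250 250 252
229 162 208 252 249 249 252 232 128 106  87  80  80  81 112 238 251 248 250 250 251 250
230 162 208 252 250 248 252 236 122  80  67  62  62  63  78 191 247 249 251 248 249 222
231 162 203 251 250 248 252 231  85  59  58  61  61  60  53  95 191 245 247 220 187 138
232 162 199 250 250 248 233 129  59  62  70  71  72  72  67  54  94 179 169 137 125 116
233 162 197 242 251 249 176  57  63  74  76  75  73  72  75  69  58  97 120 117 119 122
234 176 200 240 252 248 120  62  73  75  65  63  60  58  68  73  68  68 118 121 121 121
235 213 213 232 252 231  70  70  72  60  57  63  64  64  59  58  71  67 106 121 121 121
```

Run:
```python
from h import *
st=manip.get_state(); print(st["position"])
st["position"]=np.array([.4582,.3311,.1085]); c=cam("wrist",st); z=.1085
h=tool_shift(onz(c,(317.1,213.5),.038),st)
for d in(.060,.061,.063): t=tool_shift(onz(c,(317.5,218.6),z-d),st); print(d,h.round(1),t.round(1),(h-t).round(1))
print(tool_shift(onz(c,(316.8,241.6),z-.025),st).round(1))
```

```text
[0.45855283 0.33232101 0.10906631]
0.06 [ 2.3 -2.1 70.5] [ 2.3 -1.7 60. ] [-0.1 -0.4 10.5]
0.061 [ 2.3 -2.1 70.5] [ 2.  -1.7 61. ] [ 0.3 -0.4  9.5]
0.063 [ 2.3 -2.1 70.5] [ 1.3 -1.8 63. ] [ 1.  -0.3  7.5]
[ 1.6 -1.7 25. ]
```

The pin tip is over the lug hole to within 0.5 mm. I'll insert it in stages and watch the force.

>>> send_rows(
  targets=[0.2,-0.3,5,0,0.2,-0.3,9,0,0.2,-0.3,13,0,0.2,-0.3,17,0,0.2,-0.3,20,0],
)

```text
t: 36.92
position: [0.4584, 0.3319, 0.0885]
orientation: [-0.0, -0.339, 0.941, -0.0]
force: [0.8, 0.6, 0.1]
width: 0.171
grip_force: 38.5
```

>>> send_rows(
  targets=[0,0,3,0,0,0,6,0,0,0,9,0,0,0,12,0,0,0,12,0],
)

```text
t: 37.55
position: [0.4584, 0.3318, 0.0766]
orientation: [-0.0, -0.339, 0.941, -0.0]
force: [0.7, -1.3, -0.5]
width: 0.169
grip_force: 38.4
```

>>> send_rows(
  targets=[0,0,3,0,0,0,6,0,0,0,9,0,0,0,11,0,0,0,12,0],
)

```text
t: 38.17
position: [0.4587, 0.3317, 0.0648]
orientation: [0.0, -0.339, 0.941, -0.0]
force: [1.7, -4.0, 2.8]
width: 0.172
grip_force: 39.0
```

>>> send_rows(
  targets=[0,0,1,0,0,0,2,0,0,0,2.5,0,0,0,2.5,0,0,0,2.5,0],
)

```text
t: 38.8
position: [0.4591, 0.3317, 0.0633]
orientation: [0.001, -0.339, 0.941, -0.0]
force: [0.7, -6.7, 9.6]
width: 0.17
grip_force: 39.2
```

>>> send_rows(
  targets=[0,0,1,0,0,0,1.5,0,0,0,1.5,0,0,0,1.5,0,0,0,1.5,0],
)

```text
t: 39.42
position: [0.4592, 0.3318, 0.0631]
orientation: [0.001, -0.339, 0.941, -0.0]
force: [-1.6, -8.7, 21.1]
width: 0.167
grip_force: 40.0
```

>>> send_rows(
  targets=[0,0,0,0,0,0,0,0,0,0,0,0,0,0,0,0,0,0,0,0],
  hand=0.2,
)

```text
t: 40.05
position: [0.4584, 0.332, 0.0607]
orientation: [-0.0, -0.339, 0.941, 0.0]
force: [0.8, 0.7, 0.4]
width: 0.401
grip_force: 0.0
```

>>> send_rows(
  targets=[0,0,-20,0,0,0,-50,0,0,0,-80,0,-30,0,-100,0,-60,0,-100,0],
)

```text
t: 40.67
position: [0.5058, 0.371, 0.163]
orientation: [0.002, -0.339, 0.941, 0.0]
force: [-0.1, 0.5, 1.0]
width: 0.399
grip_force: 0.0
```

>>> send_rows(
  targets=[-30,0,0,0,-50,0,0,0,-50,0,0,0,-50,0,0,0,-50,0,0,0],
)

```text
t: 41.3
position: [0.5428, 0.4017, 0.1611]
orientation: [-0.0, -0.338, 0.941, -0.0]
force: [-0.0, 0.1, 0.4]
width: 0.405
grip_force: 0.0
```

Run:
```python
from look import *
o,c,st=look({"pin_center":.037,"pin_collar":.038,"head_axis":.05,"lug_hole":.038},"w20.png")
im=cv2.imread("pics/w20.png"); hsv=cv2.cvtColor(im,cv2.COLOR_BGR2HSV)
m=cv2.inRange(hsv,(0,120,60),(8,255,255))|cv2.inRange(hsv,(172,120,60),(180,255,255)); n,l,s,ce=cv2.connectedComponentsWithStats(m)
for i in range(1,n):
    if s[i,4]>40: print("red",s[i].tolist(),ce[i].round(1))
for z in(.038,.072,.082): print(z,proj(c,[.4585,.3285,z]).round(1))
for cn in("scene","top"):
    print(cn);look({"pin_center":.037,"pin_collar":.038,"lid_center":.0095,"flux_mid":.06},cn+"_end.png",cn)
c=cam("scene"); a=cv2.imread("pics/scene_end.png"); hsv=cv2.cvtColor(a,cv2.COLOR_BGR2HSV)
m=cv2.inRange(hsv,(0,150,60),(7,255,255))|cv2.inRange(hsv,(173,150,60),(180,255,255)); n,l,s,ce=cv2.connectedComponentsWithStats(m)
print([(s[i].tolist(),ce[i].round(1).tolist()) for i in range(1,n) if s[i,4]>25],[proj(c,[.4585,.3285,z]).round(1).tolist() for z in(.038,.072,.055)])
```

```text
[0.5428 0.4017 0.1611] [-1.000e-04 -3.385e-01  9.410e-01 -0.000e+00] [ 0.46  0.66  1.04 -0.    1.44 -1.8 ]
pin_center [([319.5, 45.3], 0.85, [0.4542, 0.3278, 0.037], [115.3, -0.5, 124.1])]
pin_collar [([314.8, 52.9], 0.57, [0.4605, 0.3285, 0.038], [110.0, -4.0, 123.1])]
head_axis []
lug_hole [([318.5, 48.4], 0.87, [0.4564, 0.3287, 0.038], [113.1, -1.2, 123.1])]
red [306, 24, 24, 36, 647] [317.6  42.5]
red [154, 213, 83, 59, 2207] [194.4 241.3]
0.038 [316.5  50.6]
0.072 [315.8  40.7]
0.082 [315.5  37.1]
scene
[0.5432 0.4019 0.161 ] [ 1.000e-04 -3.385e-01  9.410e-01  0.000e+00] [ 0.46  0.66  1.04  0.    1.44 -1.8 ]
pin_center [([431.4, 181.5], 0.7, [0.3902, 0.299, 0.037], [183.5, 18.1, 124.0]), ([443.4, 207.0], 0.65, [0.4952, 0.3134, 0.037], [93.3, -37.7, 124.0])]
pin_collar [([447.8, 197.2], 0.57, [0.4575, 0.3328, 0.038], [110.1, 1.3, 123.0])]
lid_center [([311.0, 189.7], 0.79, [0.3963, -0.0534, 0.0095], [403.2, -257.4, 151.5]), ([409.4, 160.0], 0.74, [0.2556, 0.2569, 0.0095], [314.1, 71.4, 151.5])]
flux_mid [([357.9, 195.0], 0.79, [0.4723, 0.0798, 0.06], [259.8, -203.1, 101.0]), ([39
[... 154 characters left out ...]
.44 -1.8 ]
pin_center [([201.5, 217.3], 0.36, [0.4534, 0.337, 0.037], [110.7, 7.1, 123.8])]
pin_collar [([200.4, 213.6], 0.68, [0.4638, 0.3401, 0.038], [100.7, 2.9, 122.8]), ([206.3, 217.1], 0.57, [0.4539, 0.3233, 0.038], [119.0, -3.8, 122.8])]
lid_center [([429.3, 229.0], 0.93, [0.42, -0.3073, 0.0095], [546.9, -468.2, 151.3]), ([221.1, 295.2], 0.85, [0.2351, 0.2838, 0.0095], [312.8, 105.2, 151.3])]
flux_mid [([292.4, 210.8], 0.47, [0.4695, 0.0803, 0.06], [261.8, -200.9, 100.8])]
[([444, 188, 7, 11, 53], [447.3, 192.9]), ([31, 200, 17, 21, 131], [39.1, 210.0]), ([80, 208, 16, 22, 146], [87.5, 218.0]), ([451, 256, 33, 11, 307], [466.5, 260.7])] [[446.3, 197.5], [448.7, 188.5], [447.5, 193.0]]
```

The red grip sits at the height expected for a pin that is home: its scene row is 192.9, against 193.0 predicted. The push force rose to 21 N with no further travel, so the pin is seated. The lid is on the pad and the arm is clear, so I'm handing in.

```bash
python3 -c "
from rig import manip
print(manip.job_done())"
```

```text
the job is handed in; nothing more can be done
None
```

I handed the job in at about 41 s of the 72 s limit, with no verdict returned: by my camera and force checks, the lid lies flat on the pad about 10 mm off centre, the lug hole is over the base hole within about 1 mm, and the index pin is pushed home and released.

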